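# Weighed rack of glass off the scale hook and onto the marking turntable

### The arm

A 7-joint arm with a two-finger parallel gripper is mounted at the origin on the work surface. World frame = base frame: x ahead of the robot, y to its left, z up, the work surface at z = 0. Lengths are in m, angles in degrees, forces in N, time in s.
With the tool pointing down it reaches from about 0.425 to 0.875 m from the base axis. Payload 4.7 kg.
Tool frame: the origin (TCP) lies midway between the tips of the shut fingers; the grasp point (between the pads) lies 19 mm behind it; z points along the fingers, y is the line along which they close (so a half turn about z gives the same grasp; the last joint's range is limited). The gripper opens to 87 mm and grips with 3 to 60 N. Pads are 19 mm wide; open, the fingers measure 117 mm over their backs; the gripper's body (75 mm by 190 mm) begins 51 mm behind the grasp point.
Start: joints at [64.521, 18.392, -4.016, 83.108, 1.295, 78.541, -3.26], TCP at [0.288, -0.583, 0.223] pointing down, gripper open.
Joint ranges: [-163.93, 163.93], [-17.29, 119.83], [-79.2, 71.16], [3.27, 140.29], [-89.18, 269.18], [5.43, 117.66], [-154.24, 154.24]. Speed limits (degrees/s): [147.25, 147.25, 180, 180, 180, 180, 180].

### API

Orientations are given as [roll, pitch, yaw] about the fixed x, y, z axes, in that order (R = Rz(yaw) Ry(pitch) Rx(roll)).
In Python, from cell import env, viewer, boxes_of, masks_of gives the robot as it stands. The module is installed in compiled form; this text tells all that it offers.
- The arm moves only by the tool apply_moves, never from a script. Its argument "moves" is a list of rows, each a list of 7 numbers: the shift along the tool's x, y, z scaled (see below), then the turn, a rotation vector about the tool's x, y, z scaled (see below), then the opening, from 0 (shut) to 1 (fully open). A call has 1 to 20 rows; each row is the pose to reach, as a shift and turn from the pose commanded when the call began, along the tool's axes at that moment; what a row does not reach only later rows make up. The controller multiplies each number of a shift by 0.2 m and each number of a turn by 1.5 rad. A row lasts 1/10 s, in which the tool goes at most 50 mm and 8.59 degrees, less where a joint would pass 70% of its speed; a pose out of reach is approached as far as the arm can. A call with a number of a shift or a turn outside -1 to 1 is refused whole. A call with a gripper value outside its range is refused whole. The fingers move at their own pace and stop on an object; "grip_force" is the grip in N (left out, the last holds). Time passes only in rows, so rows that repeat a pose let the fingers close. It gives the time, the measured TCP pose, the force, the opening and the grip force at its end, in the units of the state.
- env.get_obs(): the state, without advancing time (a new reading comes with each control period).
- viewer.read_camera(name): name is "scene" or "top" or "wrist"; returns the picture (384x512x3 uint8, red, green, blue); there is no depth.
- viewer.get_calibration(name): a dict with "fov_y" (degrees; the focal length in pixels is half the picture's height over the tangent of half this angle, whatever the lens; pixels are square), "cx", "cy" (the principal point, pixels), "position" and "orientation" of the camera in the world. Camera axes: x right, y up, looking along -z (the intrinsics and any distortion apply to the point x, -y, -z); pixel columns grow to the right and rows downward; lengths in m; the calibration is good to about 2 mm. A picture is of the moment at which its call begins: read the wrist's pose just before it. get_calibration takes no time and is no camera call; for the wrist camera it gives the pose at the moment of the call.
- env.sign_off(): hands the job in; it is judged then, once.
Trained networks look in the newest picture that a camera, given by its name, has taken for a name from the list of things; names that differ only in an ending like _2 or _b are one class to them, and where a whole thing is asked for, a point or a joint stands for the part that bears it (a point fixed in the world has none). Each returns a list of dicts, best first, with "conf" (0 to 1); they miss things now and then, are a little off and sometimes report something else, mostly with a low value. They report only what shows in the picture. A call takes as long as a camera call. They do not tell look-alikes from the thing itself.
- boxes_of(camera, target): "location" ([column, row] in pixels, amid what is visible of it).
- masks_of(camera, target): "pixels" (384x512 bool, what is visible of it) and "location" ([column, row] in pixels, amid what is visible of it).
The state is a dict: "time_s": time; "qpos": joint angles; "joint_velocities": joint speeds; "effort": joint torques, N m; "tool_pos": TCP position; "tool_rot": TCP orientation; "force": force on the tool from outside, world axes, zero at the start; "wrist_torque": the same for the moment, N m; "grip_width": finger opening in m; "grasp_force": force on a finger pad.
Only numpy, scipy, OpenCV 4.12 (cv2) and the standard library are available. Lean on these libraries where they do the work, as an engineer would, in place of code of your own. Each camera call takes 0.05 s, during which the arm holds its last target. There are 200 camera calls.

### The job

The rack of glass blanks has been weighed: take it off the column scale's deep hook by its blue grip - raise it until you feel its full weight and its eye has cleared the tip, then draw it off towards the open side - and seat it upright on the marking turntable, its middle hole down over the centre pin and its base flat on the plate, and let go. Keep the rack upright all the way and treat the scale and the glass gently: never wrench the hook, never drop the rack or bump it down, and leave the other things on the bench where they are.

Things in the scene. Friction and masses are not known exactly. Their poses are not given: they have to be found in the camera images.
- rack: Aluminium rack carrying four clipped-in glass blanks (tops 60 mm up), mass 0.35 to 0.7 kg, hanging level on the scale's hook. Origin: centre of its underside; z up. Base 120 x 120 x 12 mm with a 24 mm round hole through its middle, open below (12 mm deep). From the base a 12 mm square steel stem rises on the axis to the eye, then to the blue grip; 192 mm tall in all.
- rack_grip (a point): Centre of the rack's blue grip block, 30 x 30 x 32 mm tall, 176 mm above the rack's origin, faces square to the rack's x and y. Take it from above; the hook's tip stands 14 mm below the block's underside while the rack hangs.
- rack_eye (a point): Centre of the rack's eye, a window along the rack's x: clear 16 mm wide (y) by 44 mm high, 72 to 116 mm above the rack's origin; bars 12 mm thick in x. The hook's 8 mm bar runs through it and carries its upper bar, so the rack rises 36 mm over the hook before the eye's lower bar meets the hook's underside.
- scale: Grey column scale fixed to the bench. Origin: on the bench, straight under the hook's saddle; column 180 mm behind at +x, hook opens to -x. Hook: 8 mm round bar along x; its tip, 18 mm before the saddle, rises 30 mm above it. Hook rides on a spring (180 N/m), rising as load comes off by an unknown 0 to 38 mm to a firm stop. Base plate 23 mm high. Weighs up to 2 kg: no more force than that on it.
- scale_tube (a point): Lower end of the scale's upright aluminium spring tube (36 mm thick, 88 mm long), 257 mm above the bench and 130 mm behind the saddle (+x of the scale). The brass bush screwed into it is the hook's up-stop; how far it is screwed in is not reported.
- turntable: Marking turntable fixed to the bench: grey cast stand with a dark steel plate 200 mm across. Origin: on the bench, on its upright axis. The plate's height is set by a screw and not reported: its face is 78 to 106 mm above the bench, hard: press no more than 25 N. In its middle a brass pin 20 mm across stands 10 mm above the face, its top 4 mm tapered to 14 mm, for the rack's hole.
- shade_a: Bystander: loose glass blank, 66 mm across, 68 mm high. Origin: centre of its underside.
- shade_b: Bystander: a second loose glass blank, 66 mm across, 68 mm high. Origin: centre of its underside.
- ink_jar: Bystander: small jar with a blue cap, 52 mm across, 58 mm high. Origin: centre of its underside.
- tape: Bystander: roll of yellow tape lying flat, 72 mm across, 22 mm high. Origin: centre of its underside.
- marker_block: Bystander: wooden block 110 x 50 x 35 mm with four upright markers, 114 mm high in all. Origin: centre of its underside.
- brush_pot: Bystander: empty white ceramic pot, 72 mm across, 85 mm high. Origin: centre of its underside.
- brush: Bystander: flat brush lying on the bench, 160 mm long. Origin: on the bench under it.
Things that resemble listed ones, but are neither listed nor needed, are in the scene too. There is more than one size of the rack; the one meant has the size given above. Leave any purple look-alike of the turntable alone.

How it is judged (in metres and radians):
On the way:
1. the rack is off the hook, drawn out past its tip (x of rack in the frame of scale below -0.034 m and contact force between rack and scale below 0.1 N), for 0.2 s.
At the end, for the whole second after the job is handed in: The rack rests released and still on the turntable plate, its hole down over the centre pin (centres within 2.7 mm) and its base flat (upright within 1.5 degrees, underside at the plate's height); the bystanders are where they were (within 15 mm) (horizontal distance between rack and turntable below 0.0027 m and angle between rack's own z axis and vertical below 0.026 rad and contact force between rack and turntable above 2 N and linear speed of rack below 0.02 m/s and height (world z) of rack between 0.072 and 0.11 m); the robot touches nothing.
It fails at once if the scale's hook was wrenched: over 20 N between rack and scale (contact force between rack and scale above 20 N).
It fails at once if the robot pushed on the scale with over 10 N (contact force between any of the fingers, the arm and scale above 10 N).
It fails at once if the rack was bumped or pressed on the turntable with over 25 N (contact force between rack and turntable above 25 N).
It fails at once if the rack of glass was tipped more than 17 degrees, or let fall (over 0.2 m/s with no finger on it) (angle between rack's own z axis and vertical above 0.3 rad or (linear speed of rack above 0.2 m/s and contact force between the fingers and rack below 0.1 N)).
It fails at once if a bystander was moved more than 15 mm (distance of any of shade_a, shade_b, ink_jar, tape, marker_block, brush_pot, brush from where it was at the start of the episode above 0.015 m).
It also fails if it takes over 66 s, if anything falls off the work surface, if the arm or the gripper's body presses on something with over 40 N, if the wrist force passes 120 N, or if a joint passes its speed limit or range.

## Working session

There is one attempt and no reset: what is moved stays moved. The work goes in short steps, Python scripts to look and compute and a tool call to move; the robot and the scene stay as the last step left them, time stands still between calls to the robot, and variables do not carry over. Pictures are saved under pics/ and viewed, at most 10 in all, crops included, and the job is handed in when it is done.

Besides the shell and the picture viewer there is one more tool, called after ">>>" as name([rows], argument=value, ...), one row to a line, values as JSON. apply_moves: Moves the arm, as the interface text tells. Shifts and turns lie within -1 to 1; 1 stands for 0.2 m of shift or 1.5 rad of turn. Its arguments: {"type":"object","properties":{"moves":{"type":"array","items":{"type":"array","items":{"type":"number","minimum":-1,"maximum":1}}},"grip_force":{"type":"number"}},"required":["moves"]}

```bash
mkdir -p pics; cat > h.py <<'E'
from cell import env, viewer, boxes_of, masks_of
import numpy as np, cv2
from scipy.spatial.transform import Rotation as R
def cal(n):
    c=viewer.get_calibration(n); return c
E
python3 - <<'E'
from h import *
o=env.get_obs(); print({k:np.round(v,3).tolist() for k,v in o.items()})
ims=[]
for n in("scene","top","wrist"):
    print(n,viewer.get_calibration(n))
    im=viewer.read_camera(n); cv2.imwrite(f"pics/{n}.png",im[...,::-1])
    if n!="wrist":ims.append(im)
    for t in("rack","rack_grip","rack_eye","scale","scale_tube","turntable"):
        print(n,t,[(np.round(b["location"]).tolist(),round(b["conf"],2)) for b in boxes_of(n,t)][:4])
cv2.imwrite("pics/both.png",cv2.resize(np.vstack(ims),None,fx=.78,fy=.78)[...,::-1])
E
```

```text
{'time_s': 0.0, 'qpos': [64.521, 18.439, -4.014, 83.177, 1.295, 78.541, -3.259], 'joint_velocities': [0.039, 0.145, 0.018, 0.052, -0.017, -0.05, -0.027], 'effort': [-0.0, -49.13, -0.404, -31.253, -0.064, 0.044, 0.0], 'tool_pos': [0.288, -0.582, 0.221], 'tool_rot': [-179.889, 0.006, 26.288], 'force': [0.499, 0.759, 0.653], 'wrist_torque': [-0.032, -0.058, -0.047], 'grasp_force': 0.0, 'grip_width': 0.087}
scene {'fov_y': 46.71893054967266, 'cx': 251.40066903355844, 'cy': 188.85212511043173, 'position': array([ 1.54745272, -0.37404818,  1.18468259]), 'orientation': array([48.76145514,  1.27971537, 66.63144426])}
scene rack [([187.0, 246.0], 0.73), ([153.0, 217.0], 0.58), ([108.0, 210.0], 0.57), ([98.0, 258.0], 0.34)]
scene rack_grip [([149.0, 219.0], 0.72), ([109.0, 208.0], 0.68), ([190.0, 244.0], 0.66)]
scene rack_eye [([189.0, 241.0], 0.77), ([112.0, 208.0], 0.73), ([150.0, 219.0], 0.65)]
scene scale [([184.0, 271.0], 0.8)]
scene scale_tube [([182.0, 273.0], 0.84)]
scene turntable [([370.0, 163.0], 0.83), ([271.0, 166.0], 0.74), ([308.0, 199.0], 0.62)]
top {'fov_y': 55.638935315616116
[... 396 characters left out ...]
.0], 0.7), ([349.0, 259.0], 0.6), ([314.0, 185.0], 0.59)]
top scale [([319.0, 143.0], 0.57)]
top scale_tube [([323.0, 141.0], 0.57)]
top turntable [([193.0, 191.0], 0.93), ([202.0, 246.0], 0.73), ([111.0, 209.0], 0.59)]
wrist {'fov_y': 70.46927927387219, 'cx': 258.1445276727359, 'cy': 185.53893510142413, 'position': array([ 0.34870335, -0.55166624,  0.38562267]), 'orientation': array([-1.44002340e+01,  2.80559799e-02, -6.37054358e+01])}
wrist rack [([104.0, 167.0], 0.68), ([42.0, 42.0], 0.61)]
wrist rack_grip [([105.0, 168.0], 0.95), ([44.0, 42.0], 0.88)]
wrist rack_eye [([105.0, 166.0], 0.97), ([44.0, 40.0], 0.77), ([232.0, 25.0], 0.67)]
wrist scale []
wrist scale_tube []
wrist turntable []
```

View both.

View pics/both.png

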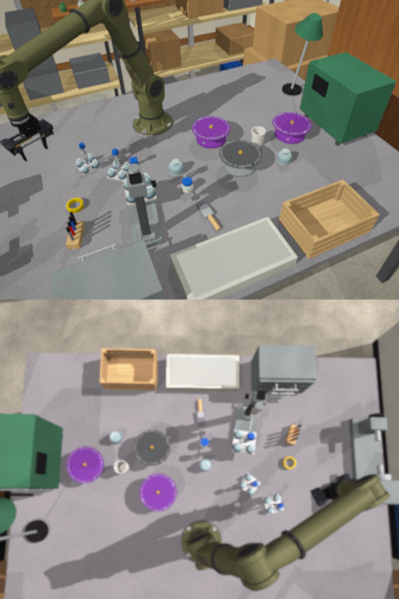

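View pics/wrist.png

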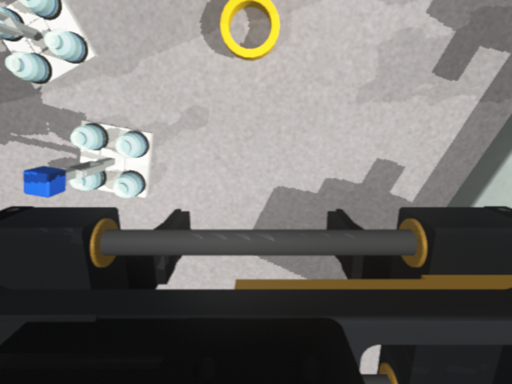

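```bash
cat >> h.py <<'E'
def KR(n,c=None):
    c=c or viewer.get_calibration(n); f=192/np.tan(np.radians(c["fov_y"]/2))
    return f,c["cx"],c["cy"],np.array(c["position"]),R.from_euler("xyz",c["orientation"],degrees=True).as_matrix()
def ray(k,uv):
    f,cx,cy,p,M=k; d=M@np.array([(uv[0]-cx)/f,-(uv[1]-cy)/f,-1]); return p,d/np.linalg.norm(d)
def atz(k,uv,z):
    p,d=ray(k,uv); return p+d*(z-p[2])/d[2]
def tri(rs):
    A=sum(np.eye(3)-np.outer(d,d) for p,d in rs); b=sum((np.eye(3)-np.outer(d,d))@p for p,d in rs)
    x=np.linalg.solve(A,b); return x,[np.linalg.norm(np.cross(x-p,d)) for p,d in rs]
def proj(k,X):
    f,cx,cy,p,M=k; q=M.T@(np.asarray(X)-p); return np.array([cx-f*q[0]/q[2],cy+f*q[1]/q[2]])
def blobs(im,lo,hi,mn=8):
    m=cv2.inRange(cv2.cvtColor(im,cv2.COLOR_RGB2HSV),lo,hi)
    n,_,s,c=cv2.connectedComponentsWithStats(m); return [(c[i].round(1).tolist(),s[i].tolist()) for i in range(1,n) if s[i,4]>=mn]
E
python3 - <<'E'
from h import *
ims={n:cv2.imread(f"pics/{n}.png")[...,::-1].copy() for n in("scene","top")}
for n in ims:
    print(n,"blue",blobs(ims[n],(105,150,60),(125,255,255)))
    print(n,"brass",blobs(ims[n],(12,110,90),(32,255,255),4))
a=cv2.resize(ims["scene"][175:325,70:270],None,fx=4,fy=4,interpolation=cv2.INTER_CUBIC)
cv2.imwrite("pics/a.png",a[...,::-1])
b=cv2.resize(ims["top"][110:260,170:370],None,fx=4,fy=4,interpolation=cv2.INTER_CUBIC)
cv2.imwrite("pics/b.png",b[...,::-1])
E
```

```text
scene blue [([295.0, 83.5], [282, 78, 29, 12, 192]), ([104.5, 186.6], [101, 183, 8, 8, 42]), ([146.9, 194.7], [144, 191, 7, 8, 47]), ([170.9, 205.1], [166, 201, 11, 9, 69]), ([239.5, 232.2], [234, 227, 12, 11, 109]), ([93.1, 287.9], [90, 283, 7, 12, 39])]
scene brass [([63.0, 13.0], [26, 0, 74, 38, 1476]), ([108.5, 0.7], [106, 0, 6, 3, 12]), ([229.2, 8.3], [158, 0, 130, 25, 1807]), ([412.7, 43.9], [276, 0, 236, 126, 15337]), ([172.0, 20.2], [171, 19, 3, 3, 4]), ([181.8, 21.0], [181, 19, 2, 5, 5]), ([196.8, 19.5], [196, 19, 3, 2, 4]), ([166.5, 22.5], [165, 22, 4, 2, 4]), ([171.2, 27.6], [169, 25, 5, 7, 11]), ([254.0, 26.0], [252, 24, 4, 5, 7]), ([234.3, 27.3], [232, 26, 5, 4, 6]), ([249.4, 27.4], [248, 26, 4, 3, 5]), ([242.2, 29.8], [241, 29, 3, 2, 4]), ([131.8, 31.2], [130, 30, 5, 4, 6]), ([222.8, 33.6], [221, 33, 4, 2, 5]), ([210.3, 63.3], [184, 36, 57, 57, 2137]), ([262.6, 47.6], [249, 41, 29, 14, 224]), ([9.7, 51.3], [8, 49, 5, 6, 10]), ([95.2, 49.0], [94, 48, 3, 3, 4]), ([2.4, 57.6], [0, 54, 6, 8, 18]), ([8.6, 58.1], [6, 56, 6, 4, 9]), ([81.5, 59.7], [79, 58, 6, 4, 6]), ([144.1, 
[... 730 characters left out ...]
302.7], [86, 284, 22, 35, 364]), ([278.6, 289.9], [276, 284, 6, 11, 20]), ([433.0, 288.6], [431, 287, 4, 4, 7]), ([431.2, 292.0], [430, 291, 4, 3, 6])]
top blue [([321.1, 175.2], [318, 172, 7, 7, 46]), ([261.9, 182.4], [258, 179, 9, 8, 62]), ([326.2, 236.1], [324, 234, 5, 5, 18]), ([359.1, 263.8], [357, 262, 5, 4, 17]), ([509.8, 284.4], [507, 265, 5, 55, 154])]
top brass [([168.3, 87.5], [130, 64, 71, 51, 2601]), ([372.7, 174.5], [367, 163, 15, 23, 143]), ([194.2, 189.2], [192, 187, 5, 5, 19]), ([370.3, 209.0], [362, 201, 17, 16, 134]), ([108.0, 211.3], [107, 210, 3, 3, 7]), ([202.0, 246.7], [201, 246, 3, 3, 7]), ([2.3, 357.8], [0, 336, 8, 48, 238]), ([508.3, 364.4], [505, 348, 7, 36, 228])]
```

View pics/a.png

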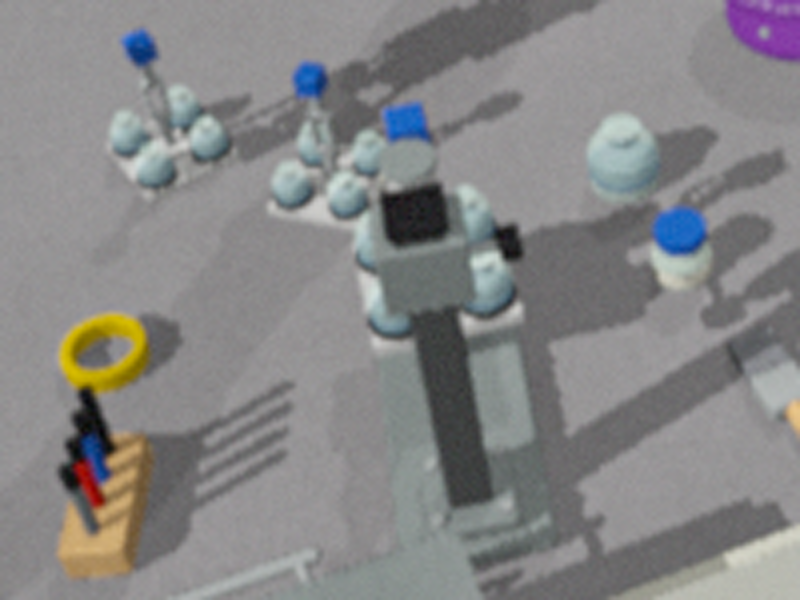

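View pics/b.png

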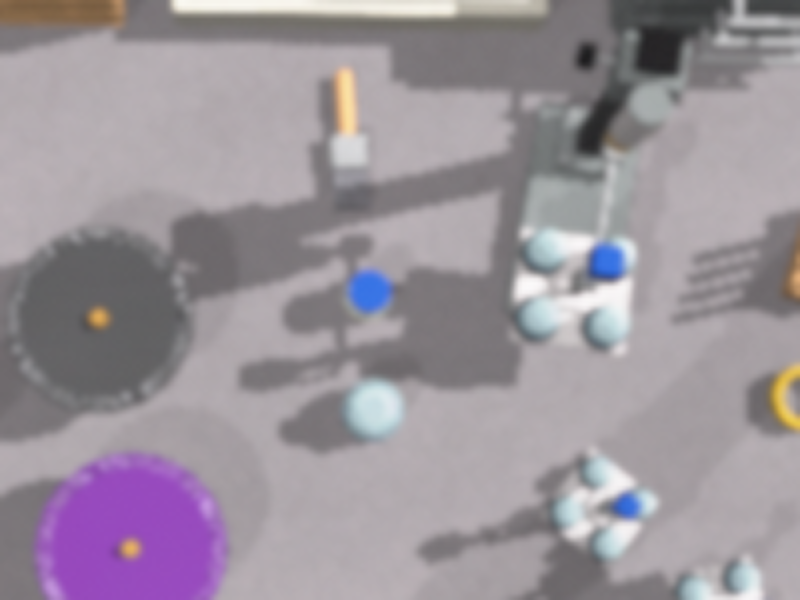

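```bash
python3 - <<'E'
from h import *
s,t=KR("scene"),KR("top")
print("grip",tri([ray(s,(170.9,205.1)),ray(t,(321.1,175.2))]))
print("pin",tri([ray(s,(308,194.8)),ray(t,(194.2,189.2))]))
print("jar top",atz(t,(261.9,182.4),.058), "shade",atz(t,(170+375/4,110+408/4),.06))
c=lambda u,v:(170+u/4,110+v/4)
# scale base plate edges (top z=.023) & rack base corners
for n,p,z in[("plateL",c(540,105),.023),("plateL2",c(525,230),.023),("plateR",c(635,160),.023),("plateR2",c(630,230),.023),("tube end",c(612,145),.257),("tubetop",c(650,103),.345),("tubetop+",c(650,103),.37),("colbase",c(590,155),.03)]:
    print(n,atz(t,p,z).round(3))
for p in[(515,340),(625,352),(518,232),(635,240)]: print("base",atz(t,c(*p),.11).round(3))
E
```

```text
grip (array([ 0.54178067, -0.22603077,  0.26397669]), [np.float64(0.0018624957271555851), np.float64(0.0018624957271556543)])
pin (array([0.50858366, 0.2756244 , 0.08965849]), [np.float64(0.0012267722715524824), np.float64(0.0012267722715524321)])
jar top [ 0.54667882 -0.01112236  0.058     ] shade [ 0.41788685 -0.01937459  0.06      ]
plateL [ 0.766 -0.207  0.023]
plateL2 [ 0.622 -0.189  0.023]
plateR [ 0.704 -0.314  0.023]
plateR2 [ 0.623 -0.306  0.023]
tube end [ 0.657 -0.235  0.257]
tubetop [ 0.672 -0.25   0.345]
tubetop+ [ 0.665 -0.244  0.37 ]
colbase [ 0.707 -0.262  0.03 ]
base [ 0.486 -0.163  0.11 ]
base [ 0.475 -0.278  0.11 ]
base [ 0.601 -0.167  0.11 ]
base [ 0.594 -0.291  0.11 ]
```

>>> apply_moves([
  [0,0,-0.22,0,0,0,1],
  [0,0,-0.44,0,0,0,1],
  [0,0,-0.66,0,0,0.08,1],
  [0.1,-0.08,-0.85,0,0,0.16,1],
  [0.28,-0.22,-0.9,0,0,0.24,1],
  [0.46,-0.36,-0.9,0,0,0.32,1],
  [0.64,-0.5,-0.9,0,0,0.382,1],
  [0.8,-0.62,-0.9,0,0,0.382,1],
  [0.8,-0.62,-0.9,0,0,0.382,1],
])

```text
time_s: 1.95
tool_pos: [0.3808, -0.3944, 0.4039]
tool_rot: [-179.9, -0.2, -5.9]
force: [0.4, -0.4, -0.2]
grip_width: 0.087
grasp_force: 0.0
```

>>> apply_moves([
  [0.08,-0.23,0,0,0,0,1],
  [0.16,-0.46,0,0,0,0,1],
  [0.24,-0.69,0,0,0,0,1],
  [0.33,-0.92,0,0,0,0,1],
  [0.33,-0.92,0,0,0,0,1],
  [0.33,-0.92,0,0,0,0,1],
])

```text
time_s: 2.55
tool_pos: [0.4633, -0.2249, 0.4027]
tool_rot: [180.0, -0.0, -6.4]
force: [-0.5, 0.0, -0.1]
grip_width: 0.087
grasp_force: 0.0
```

```bash
python3 - <<'E'
from h import *
o=env.get_obs(); k=KR("wrist"); im=viewer.read_camera("wrist"); cv2.imwrite("pics/w2.png",im[...,::-1])
print(o["tool_pos"],o["tool_rot"]); m=cv2.inRange(cv2.cvtColor(im,cv2.COLOR_RGB2HSV),(105,150,40),(125,255,255))
for b in blobs(im,(105,150,40),(125,255,255),60): print(b,atz(k,b[0],.28).round(4))
cs,_=cv2.findContours(m,0,2); c=max(cs,key=cv2.contourArea); 
bx=cv2.boxPoints(cv2.minAreaRect(c)); print([atz(k,p,.28).round(4).tolist() for p in bx])
E
```

```text
[ 0.46328806 -0.22485951  0.40271214] [ 1.79950830e+02 -6.45264994e-03 -6.38868517e+00]
([250.6, 104.2], [237, 90, 28, 29, 749]) [ 0.5427 -0.2249  0.28  ]
([137.1, 121.0], [124, 109, 27, 25, 529]) [ 0.5393 -0.1076  0.28  ]
[[0.5577, -0.213, 0.28], [0.5547, -0.2397, 0.28], [0.5278, -0.2369, 0.28], [0.5309, -0.2095, 0.28]]
```

View pics/w2.png

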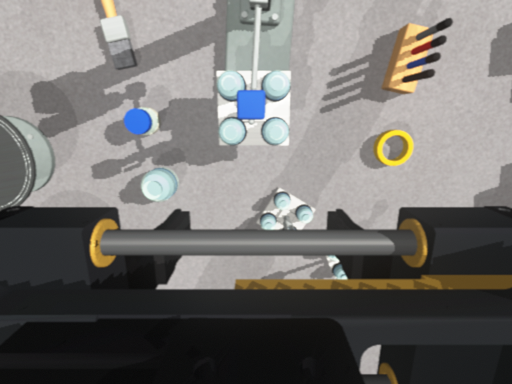

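```bash
python3 - <<'E'
from h import *
s=KR("scene"); w=KR("wrist"); t=KR("top")
for row in(200.5,201.5):
    p,d=ray(s,(170.5,row)); print("back top edge",(p+d*(.528-p[0])/d[0]).round(4))
print(tri([ray(w,(250.6,104.2)),ray(t,(321.1,175.2))]))
for z in(.265,.272,.28): print(z,atz(w,(250.6,104.2),z).round(4))
# grip via profile: expected top-face size
c=viewer.get_calibration("wrist");print(c["position"])
E
```

```text
back top edge [ 0.528  -0.2244  0.2708]
back top edge [ 0.528  -0.225   0.2669]
(array([ 0.54327533, -0.22602062,  0.25666549]), [np.float64(0.00041800421415452547), np.float64(0.00041800421415441813)])
0.265 [ 0.5426 -0.2264  0.265 ]
0.272 [ 0.5423 -0.2266  0.272 ]
0.28 [ 0.5419 -0.2267  0.28  ]
[ 0.53003299 -0.23277101  0.56556581]
```

>>> apply_moves([
  [0.2,-0.02,0,0,0,0,1],
  [0.394,-0.036,0,0,0,0,1],
  [0.394,-0.036,0.22,0,0,0,1],
  [0.394,-0.036,0.44,0,0,0,1],
  [0.394,-0.036,0.55,0,0,0,1],
  [0.394,-0.036,0.55,0,0,0,1],
  [0.394,-0.036,0.55,0,0,0,1],
])

```text
time_s: 3.3
tool_pos: [0.5416, -0.2292, 0.2931]
tool_rot: [180.0, -0.0, -6.7]
force: [0.2, 1.0, -0.4]
grip_width: 0.087
grasp_force: 0.0
```

```bash
python3 - <<'E'
from h import *
o=env.get_obs(); k=KR("wrist"); im=viewer.read_camera("wrist"); cv2.imwrite("pics/w3.png",im[...,::-1])
print(o["tool_pos"],o["tool_rot"],o["force"])
for b in blobs(im,(105,150,40),(125,255,255),60): print(b,atz(k,b[0],.268).round(4))
m=cv2.inRange(cv2.cvtColor(im,cv2.COLOR_RGB2HSV),(105,150,40),(125,255,255))
E
```

```text
[ 0.54162163 -0.22918693  0.2931482 ] [ 1.79969169e+02 -8.90818341e-03 -6.69925265e+00] [ 0.2103481   0.96959934 -0.44169576]
([115.1, 176.0], [99, 162, 34, 30, 791]) [ 0.5797 -0.1304  0.268 ]
([253.7, 205.6], [234, 183, 40, 46, 1748]) [ 0.5464 -0.2252  0.268 ]
```

View pics/w3.png

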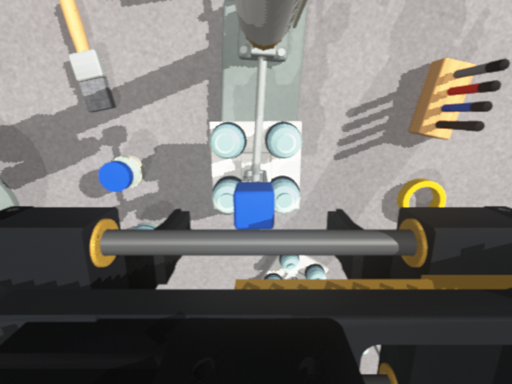

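>>> apply_moves([
  [0.004,-0.015,0.0,0,0,0,1],
  [0.004,-0.015,0.16,0,0,0,1],
  [0.004,-0.015,0.32,0,0,0,1],
  [0.004,-0.015,0.32,0,0,0,1],
  [0.004,-0.015,0.32,0,0,0,0.55],
  [0.004,-0.015,0.32,0,0,0,0.45],
], grip_force=10)

```text
time_s: 3.95
tool_pos: [0.5446, -0.2248, 0.2313]
tool_rot: [179.9, -0.2, -6.5]
force: [-0.4, -0.5, 0.3]
grip_width: 0.078
grasp_force: 0.0
```

>>> apply_moves([
  [0,0,0,0,0,0,0.42],
  [0,0,0,0,0,0,0.4],
  [0,0,0,0,0,0,0.37],
  [0,0,0,0,0,0,0.34],
  [0,0,0,0,0,0,0.3],
  [0,0,0,0,0,0,0.2],
  [0,0,0,0,0,0,0.2],
  [0,0,0,0,0,0,0.2],
], grip_force=10)

```text
time_s: 4.75
tool_pos: [0.543, -0.225, 0.2285]
tool_rot: [180.0, 0.0, -6.6]
force: [0.2, -1.4, -0.6]
grip_width: 0.0299
grasp_force: 10.0
```

>>> apply_moves([
  [0,0,0,0,0,0,0.2],
  [0,0,0,0,0,0,0.2],
  [0,0,-0.02,0,0,0,0.2],
  [0,0,-0.04,0,0,0,0.2],
  [0,0,-0.04,0,0,0,0.2],
  [0,0,-0.04,0,0,0,0.2],
], grip_force=35)

```text
time_s: 5.35
tool_pos: [0.5431, -0.2245, 0.2366]
tool_rot: [180.0, 0.0, -6.5]
force: [-0.4, -2.9, -2.0]
grip_width: 0.03
grasp_force: 35.0
```

```bash
cat > f.py <<'E'
from h import *
# a new reading comes with each control period; camera calls let time pass
F=[];Z=[]
for i in range(4):
    o=env.get_obs();F.append(np.r_[o["force"],o["wrist_torque"]]);Z.append(o["tool_pos"]);viewer.read_camera("top")
print(np.mean(F,0).round(2),np.std(F,0).round(2),np.mean(Z,0).round(4),o["tool_rot"].round(2))
E
python3 f.py
```

```text
[-0.02 -2.07 -1.23 -0.46  0.08 -0.01] [0.36 0.58 0.48 0.01 0.01 0.03] [ 0.543  -0.2245  0.2364] [ 1.7999e+02  2.0000e-02 -6.5500e+00]
```

>>> apply_moves([
  [0,0.01,-0.01,0,0,0,0.2],
  [0,0.01,-0.03,0,0,0,0.2],
  [0,0.01,-0.04,0,0,0,0.2],
  [0,0.01,-0.04,0,0,0,0.2],
  [0,0.01,-0.04,0,0,0,0.2],
])

```text
time_s: 6.05
tool_pos: [0.543, -0.2259, 0.2445]
tool_rot: [-180.0, 0.0, -6.5]
force: [0.1, 1.2, -2.8]
grip_width: 0.0297
grasp_force: 35.0
```

```bash
python3 f.py
```

```text
[ 0.21  1.42 -2.77  0.42 -0.01 -0.02] [0.31 0.21 0.23 0.02 0.01 0.05] [ 0.543  -0.226   0.2444] [-1.7999e+02  1.0000e-02 -6.5300e+00]
```

>>> apply_moves([
  [0,-0.003,-0.01,0,0,0,0.2],
  [0,-0.003,-0.02,0,0,0,0.2],
  [0,-0.003,-0.02,0,0,0,0.2],
  [0,-0.003,-0.02,0,0,0,0.2],
])

```text
time_s: 6.65
tool_pos: [0.5429, -0.2261, 0.2486]
tool_rot: [180.0, -0.0, -6.6]
force: [0.0, -0.3, -4.3]
grip_width: 0.0296
grasp_force: 35.0
```

```bash
python3 f.py
```

```text
[-0.04 -0.2  -3.83  0.05 -0.02 -0.02] [0.18 0.54 0.28 0.05 0.02 0.03] [ 0.5429 -0.2261  0.2485] [179.98   0.    -6.56]
```

>>> apply_moves([
  [0,0,-0.01,0,0,0,0.2],
  [0,0,-0.02,0,0,0,0.2],
  [0,0,-0.02,0,0,0,0.2],
  [0,0,-0.02,0,0,0,0.2],
])

```text
time_s: 7.25
tool_pos: [0.5428, -0.2257, 0.2522]
tool_rot: [-180.0, 0.0, -6.5]
force: [-0.2, -0.3, -5.4]
grip_width: 0.0297
grasp_force: 35.0
```

```bash
python3 f.py
```

```text
[ 0.06 -0.07 -5.53  0.06  0.05  0.02] [0.5  0.2  0.29 0.02 0.03 0.03] [ 0.5428 -0.2257  0.2522] [-1.7999e+02  4.0000e-02 -6.5400e+00]
```

>>> apply_moves([
  [0,0,-0.01,0,0,0,0.2],
  [0,0,-0.02,0,0,0,0.2],
  [0,0,-0.02,0,0,0,0.2],
  [0,0,-0.02,0,0,0,0.2],
])

```text
time_s: 7.85
tool_pos: [0.5431, -0.2258, 0.2567]
tool_rot: [180.0, -0.0, -6.5]
force: [-0.5, -0.9, -4.5]
grip_width: 0.03
grasp_force: 35.0
```

```bash
python3 f.py
```

```text
[-0.02 -0.29 -5.47  0.04  0.04 -0.01] [0.29 0.36 0.72 0.01 0.01 0.01] [ 0.543  -0.2258  0.2566] [ 1.80e+02  1.00e-02 -6.54e+00]
```

>>> apply_moves([
  [0,0,-0.025,0,0,0,0.2],
  [0,0,-0.05,0,0,0,0.2],
  [0,0,-0.075,0,0,0,0.2],
  [0,0,-0.1,0,0,0,0.2],
  [0,0,-0.118,0,0,0,0.2],
  [0,0,-0.125,0,0,0,0.2],
  [0,0,-0.13,0,0,0,0.2],
  [0,0,-0.13,0,0,0,0.2],
])

```text
time_s: 8.85
tool_pos: [0.543, -0.2258, 0.2825]
tool_rot: [180.0, 0.0, -6.5]
force: [-0.4, 0.4, -5.5]
grip_width: 0.03
grasp_force: 35.0
```

```bash
python3 f.py
```

```text
[-0.52 -0.27 -5.82  0.07  0.03 -0.01] [0.24 0.56 0.3  0.03 0.   0.01] [ 0.5429 -0.2258  0.2824] [-1.7999e+02  3.0000e-02 -6.5400e+00]
```

>>> apply_moves([
  [0,0,-0.003,0,0,0,0.2],
  [0,0,-0.006,0,0,0,0.2],
  [0,0,-0.006,0,0,0,0.2],
])

```text
time_s: 9.35
tool_pos: [0.5431, -0.2258, 0.2839]
tool_rot: [180.0, -0.0, -6.5]
force: [-1.0, -0.7, -5.8]
grip_width: 0.0295
grasp_force: 35.0
```

```bash
python3 f.py
```

```text
[-0.21 -0.05 -5.46  0.05  0.02  0.  ] [0.53 0.36 0.34 0.03 0.03 0.03] [ 0.543  -0.2258  0.2838] [179.99  -0.    -6.55]
```

>>> apply_moves([
  [0,0,-0.003,0,0,0,0.2],
  [0,0,-0.006,0,0,0,0.2],
  [0,0,-0.006,0,0,0,0.2],
])

```text
time_s: 9.85
tool_pos: [0.5431, -0.2258, 0.2851]
tool_rot: [180.0, -0.0, -6.5]
force: [-0.1, -0.2, -4.7]
grip_width: 0.0296
grasp_force: 35.0
```

```bash
python3 f.py
```

```text
[-0.36 -0.02 -5.41  0.05  0.04 -0.03] [0.34 0.17 0.87 0.01 0.01 0.03] [ 0.543  -0.2258  0.285 ] [179.99  -0.    -6.54]
```

>>> apply_moves([
  [0,0,0.004,0,0,0,0.2],
  [-0.01,0,0.004,0,0,0,0.2],
  [-0.025,0,0.004,0,0,0,0.2],
  [-0.04,0,0.004,0,0,0,0.2],
  [-0.055,0,0.004,0,0,0,0.2],
  [-0.06,0,0.004,0,0,0,0.2],
  [-0.06,0,0.004,0,0,0,0.2],
])

```text
time_s: 10.75
tool_pos: [0.5309, -0.2245, 0.2843]
tool_rot: [180.0, -0.0, -6.6]
force: [-0.1, -0.9, -5.5]
grip_width: 0.0299
grasp_force: 35.0
```

```bash
python3 f.py
```

```text
[-0.09 -0.17 -5.31  0.04 -0.    0.01] [0.27 0.5  0.7  0.03 0.03 0.03] [ 0.5311 -0.2245  0.2843] [ 1.7999e+02 -1.0000e-02 -6.5400e+00]
```

>>> apply_moves([
  [-0.025,0,0,0,0,0,0.2],
  [-0.05,0,0,0,0,0,0.2],
  [-0.075,0,0,0,0,0,0.2],
  [-0.1,0,0,0,0,0,0.2],
  [-0.14,0,0,0,0,0,0.2],
  [-0.18,0,0,0,0,0,0.2],
  [-0.23,0,0,0,0,0,0.2],
  [-0.28,0,0,0,0,0,0.2],
  [-0.33,0,0,0,0,0,0.2],
  [-0.36,0,0,0,0,0,0.2],
  [-0.37,0,0,0,0,0,0.2],
  [-0.37,0,0,0,0,0,0.2],
])

```text
time_s: 12.15
tool_pos: [0.4575, -0.2161, 0.2843]
tool_rot: [180.0, -0.0, -6.6]
force: [0.4, 0.8, -6.0]
grip_width: 0.0297
grasp_force: 35.0
```

```bash
python3 f.py; python3 - <<'E'
from h import *
im=viewer.read_camera("top"); print(blobs(im,(105,150,60),(125,255,255),15))
k=KR("top"); print(atz(k,blobs(im,(105,150,60),(125,255,255),15)[0][0],.32))
E
```

```text
[ 0.21 -0.14 -5.57  0.03 -0.   -0.  ] [0.49 0.57 0.57 0.02 0.02 0.04] [ 0.4578 -0.216   0.2842] [-1.80e+02 -2.00e-02 -6.52e+00]
[([261.7, 182.4], [258, 178, 8, 9, 57]), ([359.1, 263.6], [357, 262, 5, 4, 19]), ([509.8, 284.8], [507, 265, 5, 56, 158])]
[0.50275744 0.00357959 0.32      ]
```

>>> apply_moves([
  [0,0,-0.06,0,0,0,0.2],
  [0,0,-0.15,0,0,0,0.2],
  [0,0,-0.25,0,0,0,0.2],
  [0,-0.04,-0.34,0,0,0,0.2],
  [0,-0.12,-0.4,0,0,0,0.2],
  [0,-0.24,-0.4,0,0,0,0.2],
  [0,-0.38,-0.4,0,0,0,0.2],
  [0,-0.52,-0.4,0,0,0,0.2],
  [0,-0.66,-0.4,0,0,0,0.2],
  [0,-0.8,-0.4,0,0,0,0.2],
  [0,-0.94,-0.4,0,0,0,0.2],
  [0,-1,-0.4,0,0,0,0.2],
])

```text
time_s: 13.6
tool_pos: [0.4803, -0.0122, 0.3648]
tool_rot: [-179.9, -0.0, -6.2]
force: [0.2, 0.7, -6.1]
grip_width: 0.0296
grasp_force: 35.0
```

>>> apply_moves([
  [-0.01,-0.06,0,0,0,0,0.2],
  [-0.02,-0.16,0,0,0,0,0.2],
  [-0.02,-0.3,0,0,0,0,0.2],
  [-0.02,-0.44,0,0,0,0,0.2],
  [-0.02,-0.58,0,0,0,0,0.2],
  [-0.02,-0.7,0,0,0,0,0.2],
  [-0.02,-0.8,0,0,0,0,0.2],
  [-0.02,-0.88,0,0,0,0,0.2],
  [-0.02,-0.93,0,0,0,0,0.2],
  [-0.02,-0.95,0,0,0,0,0.2],
  [-0.02,-0.95,0,0,0,0,0.2],
])

```text
time_s: 14.7
tool_pos: [0.4981, 0.1716, 0.364]
tool_rot: [180.0, 0.0, -6.5]
force: [0.1, 0.5, -5.0]
grip_width: 0.0299
grasp_force: 35.0
```

```bash
python3 f.py; python3 - <<'E'
from h import *
o=env.get_obs();k=KR("wrist");im=viewer.read_camera("wrist");cv2.imwrite("pics/w4.png",im[...,::-1])
s=viewer.read_camera("scene");cv2.imwrite("pics/s4.png",s[...,::-1])
t=viewer.read_camera("top");cv2.imwrite("pics/t4.png",t[...,::-1])
a=cv2.resize(s[90:240,230:390],(400,375),interpolation=3);b=cv2.resize(t[120:260,120:270],(400,375),interpolation=3)
cv2.imwrite("pics/c4.png",np.vstack([np.hstack([a,b]),np.hstack([cv2.resize(im,(300,225)),np.zeros((225,500,3),np.uint8)])])[...,::-1])
E
```

```text
[ 0.26  0.12 -5.52 -0.    0.03 -0.01] [0.13 0.25 0.32 0.05 0.03 0.03] [0.4982 0.1709 0.3641] [179.95  -0.    -6.66]
```

View pics/c4.png

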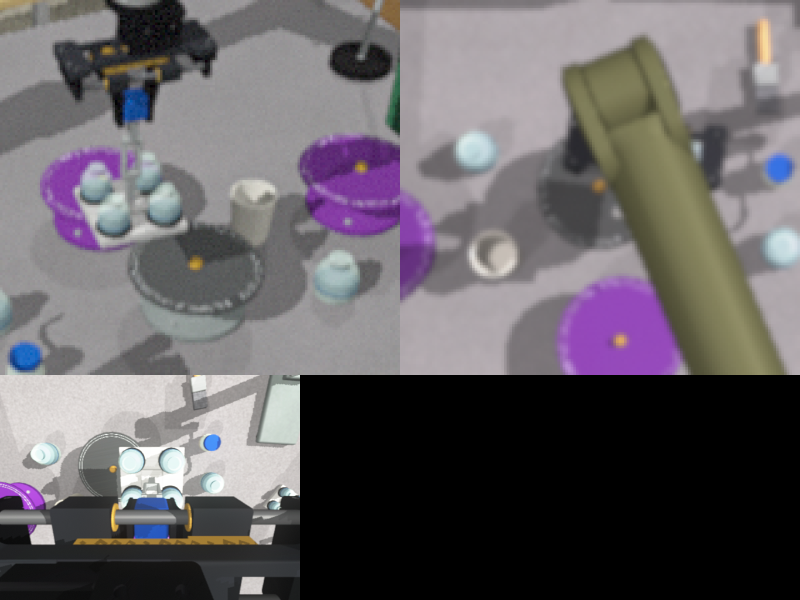

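```bash
python3 - <<'E'
from h import *
w,s,t=[cv2.imread(f"pics/{n}4.png")[...,::-1].copy() for n in "wst"]
K=KR("wrist"),KR("scene"),KR("top")
for n,im in zip("wst",(w,s,t)): print(n,[b for b in blobs(im,(10,90,90),(32,255,255),6) if b[1][4]<200 ][:14])
c=cv2.resize(w[105:225,170:330],None,fx=5,fy=5,interpolation=cv2.INTER_CUBIC); cv2.imwrite("pics/w4c.png",c[...,::-1])
E
```

```text
w [([332.5, 0.7], [330, 0, 6, 3, 13]), ([192.5, 160.3], [187, 155, 12, 12, 122])]
s [([178.1, 1.0], [176, 0, 5, 3, 7]), ([187.3, 1.7], [186, 0, 3, 4, 7]), ([194.1, 3.8], [190, 0, 11, 9, 30]), ([214.8, 4.7], [198, 0, 34, 15, 106]), ([243.9, 1.4], [242, 0, 4, 4, 8]), ([251.8, 1.7], [247, 0, 10, 5, 19]), ([237.4, 5.2], [235, 3, 5, 6, 13]), ([242.6, 6.8], [241, 4, 4, 6, 9]), ([266.8, 6.0], [264, 4, 7, 4, 10]), ([296.0, 4.8], [295, 4, 3, 3, 6]), ([212.7, 8.7], [208, 6, 9, 7, 23]), ([247.5, 7.9], [246, 7, 4, 3, 8]), ([159.9, 10.9], [156, 8, 10, 7, 21]), ([277.1, 12.0], [274, 9, 7, 7, 15])]
t [([255.2, 134.6], [254, 128, 4, 14, 40]), ([194.2, 189.2], [192, 187, 5, 5, 19]), ([370.5, 209.0], [362, 201, 18, 17, 165]), ([108.0, 211.3], [107, 210, 3, 3, 7]), ([202.0, 246.7], [201, 246, 3, 3, 7])]
```

View pics/w4c.png

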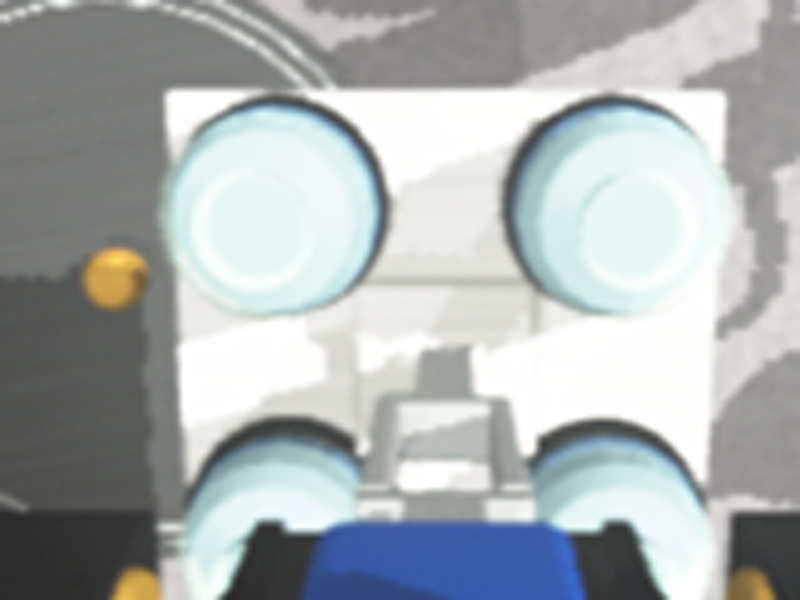

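```bash
python3 - <<'E'
from h import *
w,s,t=KR("wrist"),KR("scene"),KR("top"); o=env.get_obs(); T=o["tool_pos"]; y=np.radians(o["tool_rot"][2])
ex=np.array([np.cos(y),np.sin(y)]); ey=np.array([np.sin(y),-np.cos(y)])
g=lambda u,v:((u+.5)/5-.5+170,(v+.5)/5-.5+105)
from scipy.optimize import brentq
a,b=g(165,90),g(726,90); z=brentq(lambda z:np.linalg.norm(atz(w,a,z)-atz(w,b,z))-.12,.05,.4)
print("base top z",z,"rack origin",z-.012, "below tcp",T[2]-z+.012)
for zz in (z-.008,z,z+.008):
    for p in(a,b):
        q=atz(w,p,zz)[:2]-T[:2]; print(round(zz,4),"tool x,y",(q@ex).round(4),(q@ey).round(4))
c,d=g(182,480),g(708,480); print(np.linalg.norm(atz(w,c,z)-atz(w,d,z)))
print("pin w/t/s",tri([ray(w,(192.5,160.3)),ray(t,(194.2,189.2)),ray(s,(308,194.8))]))
print("pin w,s",tri([ray(w,(192.5,160.3)),ray(s,(308,194.8))]))
for zz in(.088,.095,.102,.109): print(zz,"pin",atz(w,(192.5,160.3),zz).round(4),atz(t,(194.2,189.2),zz).round(4),atz(s,(308,194.8),zz).round(4))
print(T,o["tool_rot"])
E
```

```text
base top z 0.22884990553297493 rack origin 0.21684990553297492 below tcp 0.14734529985200415
0.2208 tool x,y 0.0603 -0.0623
0.2208 tool x,y 0.0604 0.061
0.2288 tool x,y 0.0605 -0.0607
0.2288 tool x,y 0.0605 0.0593
0.2368 tool x,y 0.0607 -0.0591
0.2368 tool x,y 0.0607 0.0577
0.12092391326587411
pin w/t/s (array([0.50834698, 0.27664858, 0.08970747]), [np.float64(0.001907823645140519), np.float64(0.0007258739860885895), np.float64(0.002103149605841684)])
pin w,s (array([0.50727614, 0.27719635, 0.08817249]), [np.float64(0.0018942533850438365), np.float64(0.0018942533850438792)])
0.088 pin [0.5079 0.2791 0.088 ] [0.5093 0.277  0.088 ] [0.5068 0.2754 0.088 ]
0.095 pin [0.5088 0.2772 0.095 ] [0.5083 0.276  0.095 ] [0.5134 0.2712 0.095 ]
0.102 pin [0.5097 0.2754 0.102 ] [0.5073 0.2751 0.102 ] [0.52   0.2671 0.102 ]
0.109 pin [0.5107 0.2736 0.109 ] [0.5062 0.2742 0.109 ] [0.5267 0.2629 0.109 ]
[0.49812933 0.17129803 0.36419521] [ 1.79979902e+02 -1.16170515e-02 -6.60344811e+00]
```

>>> apply_moves([
  [0,-0.06,0,0,0,0,0.2],
  [0,-0.16,0,0,0,0,0.2],
  [-0.011,-0.28,0,0,0,0,0.2],
  [-0.011,-0.4,0,0,0,0,0.2],
  [-0.011,-0.48,0.06,0,0,0,0.2],
  [-0.011,-0.52,0.14,0,0,0,0.2],
  [-0.011,-0.528,0.22,0,0,0,0.2],
  [-0.011,-0.528,0.3,0,0,0,0.2],
  [-0.011,-0.528,0.36,0,0,0,0.2],
  [-0.011,-0.528,0.38,0,0,0,0.2],
  [-0.011,-0.528,0.38,0,0,0,0.2],
])

```text
time_s: 16.15
tool_pos: [0.5077, 0.2766, 0.2874]
tool_rot: [180.0, 0.1, -6.6]
force: [0.1, -0.1, -5.1]
grip_width: 0.0298
grasp_force: 35.0
```

```bash
python3 f.py; python3 - <<'E'
from h import *
s=viewer.read_camera("scene"); b=blobs(s,(10,110,90),(32,255,255),5); print([x for x in b if 280<x[0][0]<330 and 150<x[0][1]<230])
g=[x for x in blobs(s,(105,150,60),(125,255,255),20)]; print(g)
w=viewer.read_camera("wrist")
cv2.imwrite("pics/c5.png",np.hstack([cv2.resize(s[110:230,250:370],(600,600),interpolation=2)])[...,::-1])
E
```

```text
[ 0.16  0.05 -5.26  0.05 -0.02  0.  ] [0.61 0.39 0.23 0.01 0.01 0.04] [0.5081 0.277  0.2884] [-1.7996e+02 -8.0000e-02 -6.5600e+00]
[]
[([293.4, 83.7], [282, 78, 24, 12, 167]), ([313.3, 144.3], [309, 139, 10, 12, 107]), ([104.5, 186.6], [101, 183, 8, 8, 42]), ([147.0, 194.6], [144, 191, 7, 8, 49]), ([239.6, 232.4], [234, 228, 12, 10, 102]), ([93.2, 287.8], [90, 283, 7, 12, 40])]
```

View pics/c5.png

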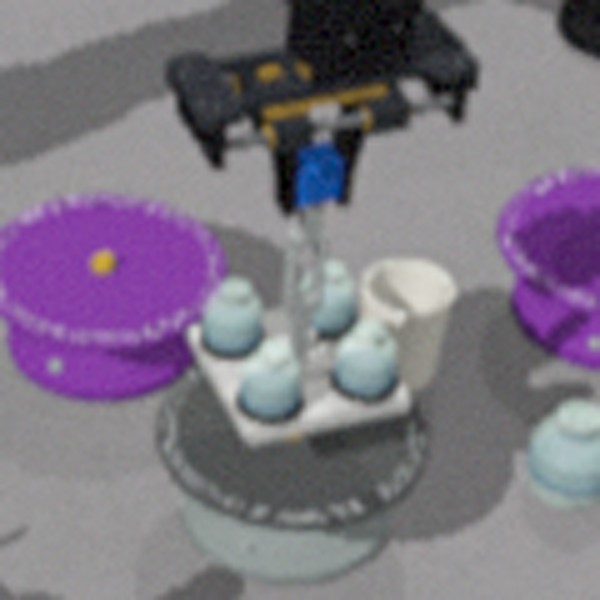

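>>> apply_moves([
  [0,0,0.03,0,0,0,0.2],
  [0,0,0.06,0,0,0,0.2],
  [0,0,0.09,0,0,0,0.2],
  [0,0,0.12,0,0,0,0.2],
  [0,0,0.13,0,0,0,0.2],
  [0,0,0.14,0,0,0,0.2],
  [0,0,0.15,0,0,0,0.2],
  [0,0,0.15,0,0,0,0.2],
])

```text
time_s: 17.25
tool_pos: [0.5078, 0.277, 0.2579]
tool_rot: [180.0, 0.0, -6.5]
force: [0.8, 0.6, -5.0]
grip_width: 0.0297
grasp_force: 35.0
```

```bash
python3 f.py
```

```text
[ 0.22  0.14 -5.55  0.03  0.04  0.  ] [0.32 0.35 0.35 0.04 0.04 0.  ] [0.5079 0.2771 0.2582] [-1.7999e+02 -2.0000e-02 -6.5400e+00]
```

>>> apply_moves([
  [0,0,0.005,0,0,0,0.2],
  [0,0,0.01,0,0,0,0.2],
  [0,0,0.015,0,0,0,0.2],
  [0,0,0.02,0,0,0,0.2],
  [0,0,0.02,0,0,0,0.2],
])

```text
time_s: 17.95
tool_pos: [0.5078, 0.277, 0.2539]
tool_rot: [180.0, 0.0, -6.5]
force: [0.1, -0.5, -6.5]
grip_width: 0.0295
grasp_force: 35.0
```

>>> apply_moves([
  [0,0,0.005,0,0,0,0.2],
  [0,0,0.01,0,0,0,0.2],
  [0,0,0.015,0,0,0,0.2],
  [0,0,0.015,0,0,0,0.2],
])

```text
time_s: 18.35
tool_pos: [0.5078, 0.277, 0.2509]
tool_rot: [180.0, 0.0, -6.5]
force: [0.2, 0.6, -5.5]
grip_width: 0.0296
grasp_force: 35.0
```

```bash
python3 f.py
```

```text
[ 0.22  0.25 -5.76  0.05  0.03 -0.02] [0.2  0.33 0.45 0.02 0.03 0.02] [0.5078 0.277  0.251 ] [179.99  -0.    -6.54]
```

>>> apply_moves([
  [0,0,0.005,0,0,0,0.2],
  [0,0,0.01,0,0,0,0.2],
  [0,0,0.015,0,0,0,0.2],
  [0,0,0.015,0,0,0,0.2],
])

```text
time_s: 18.95
tool_pos: [0.5078, 0.277, 0.2479]
tool_rot: [180.0, 0.0, -6.5]
force: [0.5, -0.7, -6.2]
grip_width: 0.0297
grasp_force: 35.0
```

```bash
python3 f.py
```

```text
[ 0.2  -0.25 -5.8   0.05  0.02 -0.  ] [0.52 0.35 0.29 0.03 0.05 0.04] [0.5078 0.277  0.248 ] [179.99  -0.    -6.54]
```

>>> apply_moves([
  [0,0,0.005,0,0,0,0.2],
  [0,0,0.01,0,0,0,0.2],
  [0,0,0.01,0,0,0,0.2],
])

```text
time_s: 19.45
tool_pos: [0.5078, 0.2769, 0.2459]
tool_rot: [180.0, 0.0, -6.5]
force: [-1.1, 0.0, -4.9]
grip_width: 0.0298
grasp_force: 35.0
```

```bash
python3 f.py
```

```text
[-0.21  0.24 -5.65  0.05  0.03 -0.  ] [0.69 0.22 0.51 0.02 0.02 0.02] [0.5078 0.277  0.246 ] [ 1.7999e+02  1.0000e-02 -6.5400e+00]
```

>>> apply_moves([
  [0,0,0.005,0,0,0,0.2],
  [0,0,0.01,0,0,0,0.2],
  [0,0,0.01,0,0,0,0.2],
])

```text
time_s: 19.95
tool_pos: [0.5078, 0.277, 0.2439]
tool_rot: [180.0, 0.0, -6.5]
force: [-0.7, 0.1, -5.2]
grip_width: 0.0294
grasp_force: 35.0
```

```bash
python3 f.py
```

```text
[-0.13 -0.35 -5.68  0.06  0.02  0.02] [0.51 0.52 0.4  0.03 0.02 0.02] [0.5078 0.277  0.244 ] [180.    -0.    -6.54]
```

>>> apply_moves([
  [0,0,0.005,0,0,0,0.2],
  [0,0,0.01,0,0,0,0.2],
  [0,0,0.01,0,0,0,0.2],
])

```text
time_s: 20.45
tool_pos: [0.5078, 0.2769, 0.2419]
tool_rot: [180.0, 0.0, -6.5]
force: [-0.9, 0.4, -5.7]
grip_width: 0.0298
grasp_force: 35.0
```

```bash
python3 f.py
```

```text
[ 0.16  0.1  -5.64  0.05  0.01 -0.  ] [0.76 0.44 0.41 0.03 0.02 0.02] [0.5078 0.277  0.242 ] [179.99   0.    -6.55]
```

>>> apply_moves([
  [0,0,0.005,0,0,0,0.2],
  [0,0,0.01,0,0,0,0.2],
  [0,0,0.01,0,0,0,0.2],
])

```text
time_s: 20.95
tool_pos: [0.5078, 0.277, 0.2398]
tool_rot: [180.0, 0.0, -6.5]
force: [0.7, -0.2, -5.8]
grip_width: 0.0297
grasp_force: 35.0
```

```bash
python3 f.py
```

```text
[ 0.18  0.1  -5.41  0.03  0.03 -0.  ] [0.76 0.24 0.6  0.05 0.03 0.03] [0.5078 0.277  0.24  ] [179.99   0.    -6.54]
```

>>> apply_moves([
  [0,0,0.005,0,0,0,0.2],
  [0,0,0.01,0,0,0,0.2],
  [0,0,0.01,0,0,0,0.2],
])

```text
time_s: 21.45
tool_pos: [0.5077, 0.277, 0.2379]
tool_rot: [180.0, 0.0, -6.5]
force: [-0.0, -0.4, -5.5]
grip_width: 0.0297
grasp_force: 35.0
```

```bash
python3 f.py
```

```text
[-0.05 -0.04 -5.71  0.05  0.01  0.02] [0.47 0.25 0.3  0.02 0.02 0.02] [0.5078 0.277  0.238 ] [180.     0.    -6.54]
```

>>> apply_moves([
  [0,0,0.005,0,0,0,0.2],
  [0,0,0.01,0,0,0,0.2],
  [0,0,0.01,0,0,0,0.2],
])

```text
time_s: 21.95
tool_pos: [0.5078, 0.277, 0.2359]
tool_rot: [180.0, 0.0, -6.5]
force: [0.7, 0.0, -5.7]
grip_width: 0.0296
grasp_force: 35.0
```

```bash
python3 f.py
```

```text
[ 0.15 -0.17 -5.65  0.06  0.02  0.01] [0.47 0.42 0.15 0.03 0.02 0.02] [0.5078 0.277  0.236 ] [180.     0.    -6.54]
```

>>> apply_moves([
  [0,0,0.005,0,0,0,0.2],
  [0,0,0.008,0,0,0,0.2],
  [0,0,0.008,0,0,0,0.2],
])

```text
time_s: 22.45
tool_pos: [0.5079, 0.2771, 0.2347]
tool_rot: [180.0, -0.0, -6.5]
force: [0.1, -0.3, -3.4]
grip_width: 0.0296
grasp_force: 35.0
```

```bash
python3 f.py
```

```text
[ 0.04 -0.14 -4.05 -0.01  0.1   0.  ] [0.56 0.53 0.38 0.01 0.04 0.02] [0.5079 0.2771 0.2347] [ 1.80e+02 -1.00e-02 -6.55e+00]
```

>>> apply_moves([
  [0,0,0.003,0,0,0,0.2],
  [0,0,0.005,0,0,0,0.2],
  [0,0,0.005,0,0,0,0.2],
])

```text
time_s: 22.95
tool_pos: [0.508, 0.277, 0.2346]
tool_rot: [180.0, -0.0, -6.6]
force: [-2.8, -2.3, 4.6]
grip_width: 0.0298
grasp_force: 35.0
```

```bash
python3 f.py
```

```text
[-3.25 -3.07  5.51 -0.49  0.78  0.01] [0.38 0.62 0.51 0.04 0.01 0.03] [0.508  0.277  0.2346] [ 1.7999e+02 -6.0000e-02 -6.5500e+00]
```

>>> apply_moves([
  [0,0,-0.003,0,0,0,0.2],
  [0,0,-0.003,0,0,0,0.2],
])

```text
time_s: 23.35
tool_pos: [0.508, 0.277, 0.2346]
tool_rot: [180.0, -0.0, -6.6]
force: [-2.0, -2.1, 4.5]
grip_width: 0.0299
grasp_force: 35.0
```

```bash
python3 f.py; python3 - <<'E'
from h import *
s=viewer.read_camera("scene"); k=KR("scene"); o=env.get_obs(); T=o["tool_pos"]; y=np.radians(o["tool_rot"][2])
Z=4; x0,y0=265,145
def draw(im,P,col,closed=True):
    q=np.array([(proj(k,p)-[x0,y0]+.5)*Z*2-.5 for p in P]).astype(np.int32); cv2.polylines(im,[q],closed,col,1)
c=cv2.resize(s[145:215,265:360],None,fx=Z*2,fy=Z*2,interpolation=cv2.INTER_CUBIC); print(c.shape)
ex=np.array([np.cos(y),np.sin(y)]); ey=np.array([-ex[1],ex[0]])
h=T[2]-.150; pin=np.array([.5084,.2766])
for dz,col in((0,(255,0,0)),):
    draw(c,[np.r_[T[:2]+a*.06*ex+b*.06*ey,h+dz] for a,b in((1,1),(1,-1),(-1,-1),(-1,1))],col)
for z,col in((h,(0,255,0)),(h-.01,(255,255,0))):
    draw(c,[np.r_[pin+.1*np.array([np.cos(t),np.sin(t)]),z] for t in np.linspace(0,6.28,60)],col)
cv2.imwrite("pics/c6.png",c[...,::-1])
E
```

```text
[-2.74 -2.78  5.39 -0.49  0.65  0.03] [0.71 0.38 0.6  0.04 0.03 0.03] [0.508  0.277  0.2346] [ 1.7999e+02 -3.0000e-02 -6.5500e+00]
(560, 760, 3)
```

View pics/c6.png

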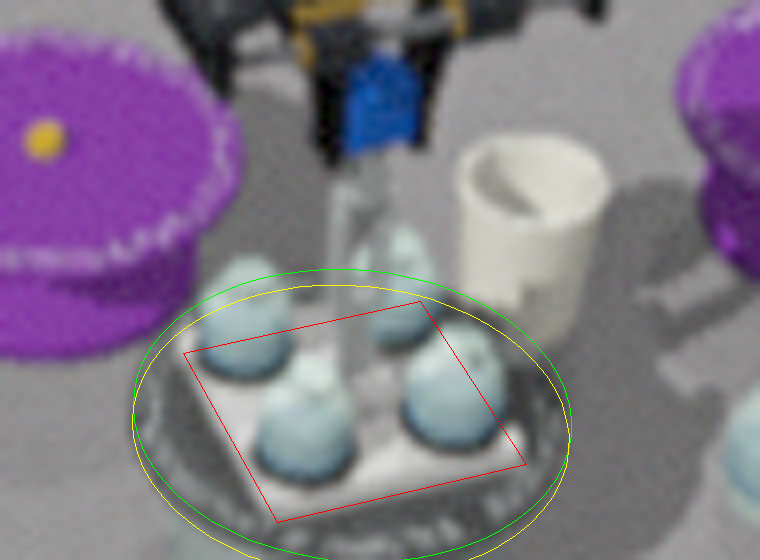

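>>> apply_moves([
  [0,0,-0.004,0,0,0,0.2],
  [0,0,-0.004,0,0,0,0.2],
])

```text
time_s: 23.8
tool_pos: [0.508, 0.277, 0.2346]
tool_rot: [-180.0, -0.0, -6.5]
force: [-1.4, -1.8, 1.7]
grip_width: 0.0298
grasp_force: 35.0
```

```bash
python3 f.py
```

```text
[-1.15 -1.49  0.78 -0.27  0.31  0.02] [0.34 0.61 0.54 0.02 0.04 0.03] [0.508  0.277  0.2346] [180.     0.    -6.54]
```

>>> apply_moves([
  [0,0,-0.001,0,0,0,0.2],
  [0,0,-0.001,0,0,0,0.2],
  [0,0,-0.001,0,0,0,0.2],
  [0,0,-0.001,0,0,0,0.2],
], grip_force=4)

```text
time_s: 24.4
tool_pos: [0.5079, 0.2769, 0.2347]
tool_rot: [180.0, 0.0, -6.5]
force: [-0.1, -1.0, -3.6]
grip_width: 0.0299
grasp_force: 4.0
```

```bash
python3 f.py
```

```text
[ 0.03 -0.39 -4.65 -0.07 -0.03  0.02] [0.49 0.8  1.04 0.1  0.03 0.04] [0.5078 0.2771 0.2346] [-1.7999e+02  4.0000e-02 -6.5300e+00]
```

>>> apply_moves([
  [0,0,0.002,0,0,0,0.2],
  [0,0,0.004,0,0,0,0.2],
  [0,0,0.004,0,0,0,0.2],
])

```text
time_s: 24.9
tool_pos: [0.5077, 0.2773, 0.2346]
tool_rot: [-180.0, 0.0, -6.5]
force: [-2.4, -0.1, -2.3]
grip_width: 0.0299
grasp_force: 4.0
```

```bash
python3 f.py
```

```text
[-1.87 -0.23 -1.56 -0.09  0.44  0.02] [0.5  0.16 0.64 0.03 0.03 0.03] [0.5077 0.2773 0.2346] [-1.7999e+02  1.0000e-02 -6.5300e+00]
```

>>> apply_moves([
  [0,0,0,0,0,0,0.36],
  [0,0,0,0,0,0,0.38],
  [0,0,0,0,0,0,0.42],
  [0,0,0,0,0,0,0.5],
  [0,0,0,0,0,0,0.7],
  [0,0,0,0,0,0,1],
  [0,0,0,0,0,0,1],
  [0,0,0,0,0,0,1],
])

```text
time_s: 25.9
tool_pos: [0.5079, 0.2771, 0.2343]
tool_rot: [180.0, -0.0, -6.5]
force: [-0.9, -0.2, -0.4]
grip_width: 0.0681
grasp_force: 0.0
```

```bash
python3 f.py
```

```text
[-0.36 -0.07 -0.19  0.04  0.01  0.01] [0.34 0.51 0.3  0.03 0.03 0.02] [0.5079 0.2771 0.2343] [ 1.80e+02 -1.00e-02 -6.54e+00]
```

Released; retreat straight up and check the seat numerically.

>>> apply_moves([
  [0,0,0,0,0,0,1],
  [0,0,0,0,0,0,1],
  [0,0,-0.08,0,0,0,1],
  [0,0,-0.2,0,0,0,1],
  [0,0,-0.4,0,0,0,1],
  [0,0,-0.6,0,0,0,1],
  [-0.2,0,-0.75,0,0,0,1],
  [-0.4,0,-0.8,0,0,0,1],
  [-0.4,0,-0.8,0,0,0,1],
  [-0.4,0,-0.8,0,0,0,1],
])

```text
time_s: 27.1
tool_pos: [0.4279, 0.2868, 0.3963]
tool_rot: [-180.0, -0.2, -6.5]
force: [0.6, -0.7, 0.7]
grip_width: 0.0867
grasp_force: 0.0
```

```bash
python3 - <<'E'
from h import *
o=env.get_obs();print(o["time_s"],o["tool_pos"],o["force"].round(2))
k=KR("wrist");w=viewer.read_camera("wrist");s=viewer.read_camera("scene");cv2.imwrite("pics/w7.png",w[...,::-1]);cv2.imwrite("pics/s7.png",s[...,::-1])
B=lambda im:blobs(im,(105,150,40),(125,255,255),40)
print(B(w),B(s)); t=KR("scene")
for b in B(w): print(atz(k,b[0],.275).round(4))
print("brass", [b for b in blobs(w,(10,110,90),(32,255,255),8)][:6])
# predicted scene extent of a grip block seated at z=pl+.176
for pl in(.078,.082,.086,.090,.096):
    P=np.array([proj(t,[.5079+a*.015,.2771+b*.015,pl+c]) for a in(-1,1) for b in(-1,1) for c in(.160,.192)]); print(pl,P.min(0).round(1),P.max(0).round(1))
E
```

```text
27.1 [0.42785407 0.28682285 0.39628966] [ 0.58 -0.71  0.67]
[([421.5, 66.8], [407, 53, 29, 28, 630]), ([258.8, 102.8], [245, 88, 29, 30, 806])] [([311.0, 157.2], [307, 152, 9, 12, 90]), ([104.5, 186.6], [101, 183, 8, 8, 42]), ([147.0, 194.6], [144, 191, 7, 8, 48]), ([239.6, 232.5], [234, 228, 12, 10, 103]), ([93.0, 287.5], [90, 283, 7, 12, 45])]
[0.5237 0.1175 0.275 ]
[0.5081 0.2784 0.275 ]
brass [([67.9, 187.2], [62, 182, 13, 11, 99]), ([100.7, 242.6], [89, 218, 30, 50, 771]), ([416.1, 242.7], [400, 219, 28, 48, 678]), ([387.2, 282.8], [235, 275, 277, 14, 3005]), ([388.0, 373.0], [379, 364, 19, 20, 168])]
0.078 [305.3 151.6] [318.  166.1]
0.082 [305.4 150.7] [318.1 165.2]
0.086 [305.5 149.7] [318.2 164.3]
0.09 [305.6 148.8] [318.2 163.4]
0.096 [305.7 147.3] [318.4 162. ]
```

```bash
python3 -c "
from cell import env
print(env.sign_off())"
```

```text
the job is handed in; nothing more can be done
None
```

I took the rack off the hook, set it upright over the turntable pin, released it and handed the job in at about 27 s; the final force and camera checks put it flat on the plate within about 2 mm of the pin, but the hand-in returned no verdict.

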